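# Hang the lopsided chair-leg template on the rail

## Robot

A 7-joint arm with a two-finger parallel gripper is mounted at the origin on the work surface. World frame = base frame: x ahead of the robot, y to its left, z up, the work surface at z = 0. Lengths are in m, angles in rad, forces in N, time in s.
With the tool pointing down it reaches from about 0.425 to 0.825 m from the base axis. Payload 3.6 kg.
Tool frame: the origin (TCP) lies where the fingers leave the gripper's body, on its centre line; the fingertips stand 73 mm ahead of it and the grasp point (between the pads) lies 54 mm ahead of it; x points along the fingers, y is the direction in which the jaws open and shut, and the axes are right-handed (so a half turn about x gives the same grasp; the last joint's range is limited). The gripper opens to 85 mm and grips with 20 to 120 N. Pads are 22 mm wide; open, the fingers measure 114 mm over their backs; the gripper's body (76 mm by 85 mm) begins 54 mm behind the grasp point. The pads swing forward as they close: fully open they stand 13 mm farther back than shut.
Start: joints at [1.095, 0.615, -0.013, 1.423, 0.008, 1.103, -0.04], TCP at [0.283, -0.585, 0.304] pointing down, gripper open.
Joint ranges: [-3.12, 3.12], [-0.3, 2.06], [-1.34, 1.32], [0.26, 2.42], [-1.36, 4.5], [0.01, 1.98], [-2.84, 2.84]. Speed limits (rad/s): [2.79, 2.79, 3.14, 3.14, 3.14, 3.14, 3.14].

## Interface

Orientations are given as a unit quaternion [x, y, z, w].
In Python, from station import arm, snapshot, camera_info, ticket gives the robot as it stands. Calls block until the motion is done:
- arm.movep(position, orientation): joint-space move of the TCP to a pose.
- arm.line_to(position, velocity=0.15, ori=None): straight line of the TCP; ori=None keeps the orientation; velocity is the mean speed in m/s.
- arm.move_j(angles): joint-space move.
- arm.move_gripper(opening, effort=None): opening from 0.0 (shut) to 1.0 (fully open); effort is the grip in N (None keeps the last); returns when the fingers have stopped.
- arm.pause(seconds).
- arm.ik(position, orientation): joint angles nearest the present ones, or None.
- snapshot(name): name is "scene" or "side" or "wrist"; returns the picture (400x640x3 uint8, blue, green, red); there is no depth.
- camera_info(name): a dict with "fx", "fy", "cx", "cy" (pixels), "R" (3x3) and "t" (3): a world point X has camera coordinates R X + t; the wrist camera has in their place "T_tool_cam" (4x4, takes a point from camera to tool coordinates, whose origin is the TCP and whose axes are the tool frame's). Camera axes: x right, y down, z forward; pixel columns grow to the right and rows downward; lengths in m; the calibration is good to about 2 mm. A picture is of the moment at which its call begins: read the wrist's pose just before it. camera_info takes no time and is no camera call.
A pose or a line that the arm cannot do raises arm.MotionError and nothing moves.
- ticket.finish_job(): hands the job in, once; it reports no verdict.
Readings, each from a call of its own:
- arm.read_time(): time.
- arm.read_joint_positions(): joint angles.
- arm.read_dq(): joint speeds.
- arm.read_effort(): joint torques, N m.
- arm.read_tool_pos(): TCP position.
- arm.read_eef_rot(): TCP orientation.
- arm.read_ft_force(): force on the tool from outside, world axes, zero at the start.
- arm.read_wrist_torque(): the same for the moment, N m.
- arm.read_opening(): opening from 0.0 (shut) to 1.0 (fully open).
Only numpy, scipy, OpenCV 4.12 (cv2) and the standard library are available. Lean on these libraries where they do the work, as an engineer would, in place of code of your own. Each camera call takes 0.05 s, during which the arm holds its last target.

## Task

Take the red curved chair-leg template out of the rack and hang it by its notch over the wooden rail of the dark stand, between the two posts. Its weight lies off to one side, so lower it until the notch rests on the rail and only then let go gently, so that it neither drops nor swings hard, and it is left hanging still. Leave the natural-wood and blue templates standing in their slots.

Things in the scene. Friction and masses are not known exactly. Their poses are not given: they have to be found in the camera images.
- leg_grip (a point): Centre of the grip tab topping the RED template, a board 14 mm thick, about 0.12 kg. Tab 48 x 14 x 36 mm high; x along it, y through its thickness (grasp across y), z up. Below it a notch open downward, 40 mm wide; the apex of its V roof is 36 mm below and 10 mm to -x of this point. Its lip, on the -x side, ends 74 mm below, the foot 214 mm. Weight lies to +x: hung freely it leans 22 deg.
- rail_mid (a point): Top of the rail at mid-length, on the dark wooden stand: a fixed level dowel of pale wood, 20 mm diameter, its top 225 mm above the table. It runs along this point's y axis, 224 mm clear between two posts that rise 10 mm above it; +x points level across it, towards the rack, z up. To hang, bring the template in across the rail, lip first and above the rail, foot passing below it, then lower.
- slat_grip (a point): Bystander: centre of the grip tab of the natural pale wood template with a straight body, its head (tab, notch) like the red one's. All three templates stand upright in a rack of three slots 85 mm apart, in any order. A slot is 40 mm deep, 18 mm wide, its floor 12 mm above the table: lift at least 45 mm straight up to clear it.
- bracket_grip (a point): Bystander: centre of the grip tab of the BLUE bracket template with a slanted brace, its head (tab, notch) like the red one's. It stands in another slot and must stay there. All three are 232 mm tall: once lifted, draw the red one out in its own plane, lip first (the open side, towards the stand), 100 mm or so to clear its neighbours.
There are look-alikes about, which are no part of the job. Of the things shaped like the part that bears leg_grip, the red one is meant.

How it is judged:
On the way:
1. the red template is lowered over the rail, its notch within about 15 mm of resting on it, while still held (z of leg_grip in the frame of rail_mid between 0.015 and 0.053 m and horizontal distance between leg_grip and rail_mid below 0.11 m and x of leg_grip in the frame of rail_mid between -0.045 and 0.045 m and contact force between the fingers and leg above 0.3 N), for 0.1 s.
At the end, for the whole second after the job is handed in: The red template hangs at rest by its notch on the rail between the posts (tab centre 15-48 mm above the rail's top, within 45 mm across and 105 mm along from its middle), leaning under 37 degrees, released; the other two templates' tabs are within 30 mm of where they began (z of leg_grip in the frame of rail_mid between 0.015 and 0.048 m and x of leg_grip in the frame of rail_mid between -0.045 and 0.045 m and y of leg_grip in the frame of rail_mid between -0.105 and 0.105 m and angle between leg_grip's own z axis and vertical below 0.65 rad and linear speed of leg below 0.1 m/s and angular speed of leg below 1 rad/s and distance of each of slat_grip, bracket_grip from where it was at the start of the episode below 0.03 m); the robot touches nothing.
It fails at once if the red template is dropped or swings hard after it is let go (faster than 0.5 m/s or 5 rad/s while no finger touches it) (contact force between the fingers and leg below 0.01 N and (linear speed of leg above 0.5 m/s or angular speed of leg above 5 rad/s)).
It fails at once if another template is pulled or knocked out of place (tab moved more than 60 mm) (distance of any of slat_grip, bracket_grip from where it was at the start of the episode above 0.06 m).
It also fails if it takes over 48 s, if anything falls off the work surface, if the arm or the gripper's body presses on something with over 40 N, if the wrist force passes 120 N, or if a joint passes its speed limit or range.

## Working session

There is one attempt and no reset: what is moved stays moved. The work goes in short steps, each a Python script; the robot and the scene stay as the last script left them, time stands still between calls to the robot, and variables do not carry over. Pictures are saved under pics/ and viewed, and the job is handed in when it is done.

```bash
mkdir -p pics; ls
python3 - <<'E'
from station import arm, snapshot, camera_info, ticket
import cv2
for n in ("scene","side","wrist"):
    print(n, arm.read_tool_pos(), arm.read_eef_rot()) if n=="wrist" else None
    im=snapshot(n); cv2.imwrite(f"pics/{n}0.png",im)
    print(n,camera_info(n))
print(arm.read_time())
E
```

```text
pics
scene {'fx': 455.8375247175885, 'fy': 455.8375247175885, 'cx': 319.1477648131144, 'cy': 194.78715838947835, 'R': array([[ 0.16248984,  0.98663885, -0.01186695],
       [ 0.68207746, -0.12100587, -0.72119894],
       [-0.71299887,  0.10909332, -0.69262635]]), 't': array([-0.03657536, -0.32891728,  1.58873902])}
side {'fx': 455.0481382551499, 'fy': 455.0481382551499, 'cx': 318.97859220834584, 'cy': 193.43694427499892, 'R': array([[-0.96767218, -0.25215905, -0.0051344 ],
       [-0.1235282 ,  0.49159744, -0.86201667],
       [ 0.21988936, -0.83351531, -0.50685392]]), 't': array([0.57641725, 0.23168294, 0.78582305])}
wrist [ 0.28241332 -0.58486499  0.30284579] [-0.68911922 -0.1584969   0.68947539 -0.15689843]
wrist {'fx': 293.44215708120356, 'fy': 293.44215708120356, 'cx': 323.6849111819561, 'cy': 196.47131689807637, 'T_tool_cam': array([[-1.16324437e-03, -2.96287281e-01,  9.55098159e-01,
        -7.01409160e-02],
       [ 9.99999192e-01, -8.34883335e-04,  9.58936113e-04,
        -8.96935633e-05],
       [ 5.13274963e-04,  9.55098503e-01,  2.96288013e-01,
        -7.53809439e-02],
       [ 0.00000000e+00,  0.00000000e+00,  0.00000000e+00,
         1.00000000e+00]])}
0.15
```

View pics/scene0.png

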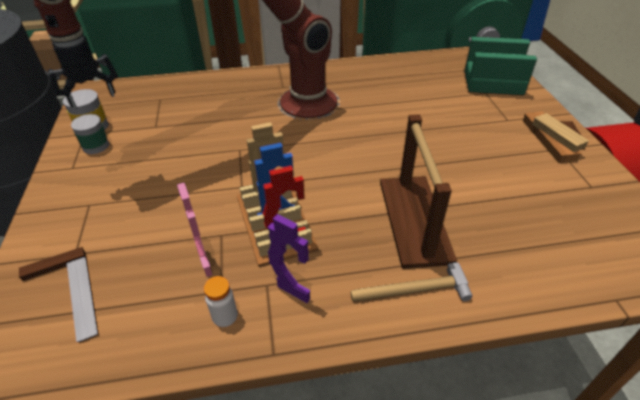

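View pics/side0.png

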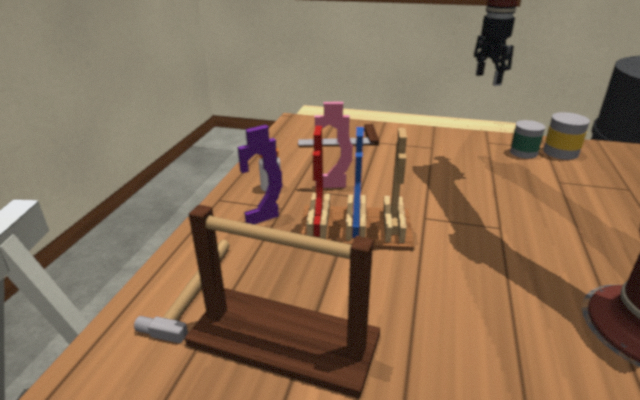

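View pics/wrist0.png

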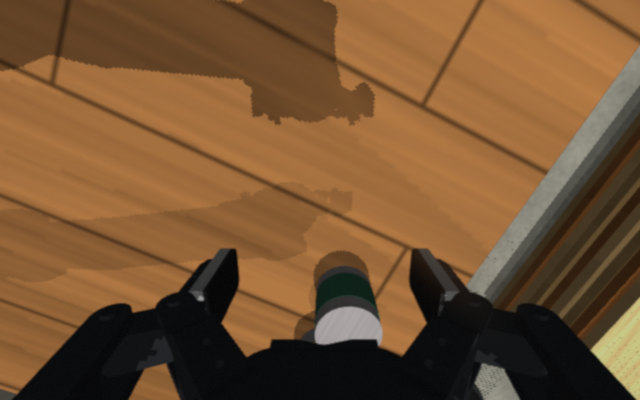

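Scene view: the rack is at about (270,200) and holds natural (265,135), blue (272,155) and red (284,175) templates. The look-alikes are purple at (285,235) and pink at (195,225), both free-standing on the table. The stand's rail runs from (413,122) to (440,188). The red one fits the description because it is red and sits in the rack's slot. I'll confirm with enlarged crops.

Run:
```python
import cv2,numpy as np
a=cv2.imread("pics/scene0.png")[110:270,225:325]; b=cv2.imread("pics/side0.png")[110:250,290:420]
a=cv2.resize(a,None,fx=3.6,fy=3.6,interpolation=cv2.INTER_CUBIC); b=cv2.resize(b,None,fx=3.3,fy=3.3,interpolation=cv2.INTER_CUBIC)
h=max(a.shape[0],b.shape[0]); o=np.zeros((h,a.shape[1]+b.shape[1],3),np.uint8); o[:a.shape[0],:a.shape[1]]=a;o[:b.shape[0],a.shape[1]:]=b
print(o.shape);cv2.imwrite("pics/crop1.png",o)
a=cv2.imread("pics/scene0.png")[105:275,370:470]; b=cv2.imread("pics/side0.png")[195:395,180:390]
a=cv2.resize(a,None,fx=3.5,fy=3.5,interpolation=cv2.INTER_CUBIC); b=cv2.resize(b,None,fx=2,fy=2,interpolation=cv2.INTER_CUBIC)
h=max(a.shape[0],b.shape[0]); o=np.zeros((h,a.shape[1]+b.shape[1],3),np.uint8); o[:a.shape[0],:a.shape[1]]=a;o[:b.shape[0],a.shape[1]:]=b
print(o.shape);cv2.imwrite("pics/crop2.png",o)
```

```text
(576, 789, 3)
(595, 770, 3)
```

View pics/crop1.png

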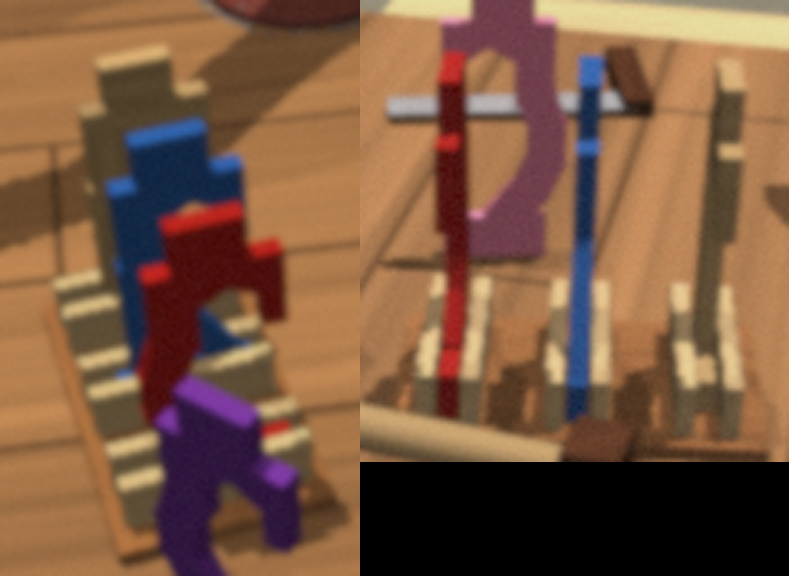

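View pics/crop2.png

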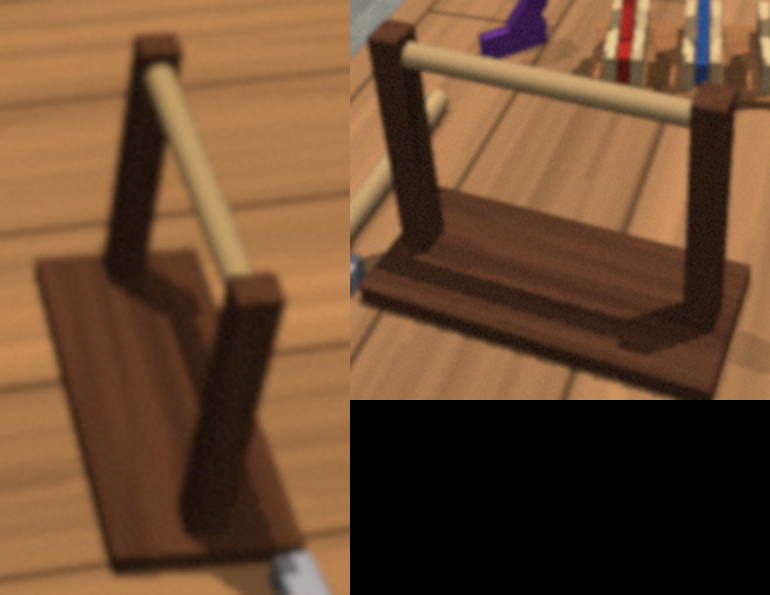

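The crop confirms the target: the red template stands in the nearest rack slot with its lip towards the stand, and purple stands in front of it on the table. Now I'll turn pixels into positions.

```bash
cat > h.py <<'E'
import numpy as np
from station import camera_info
def proj(n,X):
    c=camera_info(n); p=np.asarray(c["R"])@np.asarray(X,float)+c["t"]
    return np.array([c["fx"]*p[0]/p[2]+c["cx"],c["fy"]*p[1]/p[2]+c["cy"]])
def ray(n,u,v):
    c=camera_info(n); R=np.asarray(c["R"]); d=R.T@np.array([(u-c["cx"])/c["fx"],(v-c["cy"])/c["fy"],1]); return -R.T@c["t"],d
def onz(n,u,v,z):
    o,d=ray(n,u,v); return o+d*(z-o[2])/d[2]
def tri(u1,u2):
    A=[];b=[]
    for n,(u,v) in (("scene",u1),("side",u2)):
        o,d=ray(n,u,v); d=d/np.linalg.norm(d); P=np.eye(3)-np.outer(d,d); A.append(P);b.append(P@o)
    return np.linalg.lstsq(np.vstack(A),np.hstack(b),rcond=None)[0]
E
python3 - <<'E'
from h import *
np.set_printoptions(precision=4,suppress=True)
c1=lambda x,y:(225+x/3.6,110+y/3.6)
c1s=lambda x,y:(290+(x-360)/3.3,110+y/3.3)
c2=lambda x,y:(370+x/3.5,105+y/3.5)
c2s=lambda x,y:(180+(x-350)/2,195+y/2)
for nm,l,r in (("red",(163,226),(241,210)),("blue",(130,140),(206,127)),("nat",(97,63),(168,51))):
    L=onz("scene",*c1(*l),.244);R=onz("scene",*c1(*r),.244); print(nm,L,R,np.linalg.norm(L-R))
for nm,p in (("red",(453,66)),("blue",(591,68)),("nat",(731,75))): print(nm,onz("side",*c1s(*p),.244))
# shoulders of red
# rail/post tops: post centres
for nm,p,q in (("post far",(158,49),(711,99)),("post near",(255,290),(392,36))):
    print(nm,onz("scene",*c2(*p),.235),onz("side",*c2s(*q),.235),tri(c2(*p),c2s(*q)))
# rail axis ends (where meeting posts), z=.215 axis
for nm,p,q in (("rail far",(157,74),(690,111)),("rail near",(240,272),(407,55))):
    print(nm,onz("scene",*c2(*p),.215),onz("side",*c2s(*q),.215),tri(c2(*p),c2s(*q)))
E
```

```text
red [ 0.6436 -0.1684  0.244 ] [ 0.6375 -0.1226  0.244 ] 0.04625539036000331
blue [ 0.5604 -0.1814  0.244 ] [ 0.5557 -0.1343  0.244 ] 0.047254384572240384
nat [ 0.4762 -0.1966  0.244 ] [ 0.4711 -0.1503  0.244 ] 0.046630592345764645
red [ 0.6341 -0.1459  0.244 ]
blue [ 0.5512 -0.1631  0.244 ]
nat [ 0.4672 -0.1727  0.244 ]
post far [0.4985 0.1907 0.235 ] [0.4849 0.2009 0.235 ] [0.4871 0.1943 0.2284]
post near [0.7404 0.1701 0.235 ] [0.7276 0.1826 0.235 ] [0.7335 0.1737 0.2283]
rail far [0.4999 0.1924 0.215 ] [0.5004 0.1915 0.215 ] [0.5004 0.1921 0.2154]
rail near [0.704  0.1779 0.215 ] [0.7213 0.1764 0.215 ] [0.7148 0.1776 0.2203]
```

```bash
cat >> h.py <<'E'
from scipy.spatial.transform import Rotation as Ro
def quat(yang, tilt=0.0, sgn=1):
    """tool x down, tool y horizontal at angle yang (world); tilt about tool y"""
    c,s=np.cos(yang),np.sin(yang)
    x=np.array([0,0,-1.]);y=np.array([c,s,0])*sgn;z=np.cross(x,y)
    R=Ro.from_matrix(np.column_stack([x,y,z]))
    return (Ro.from_rotvec(tilt*np.array([c,s,0]))*R).as_quat()
E
python3 - <<'E'
from h import *
from station import arm
np.set_printoptions(precision=3,suppress=True)
c1=lambda x,y:(225+x/3.6,110+y/3.6)
print("purple top",onz("scene",*c1(180,380),.232),onz("scene",*c1(257,412),.232),onz("side",258,128,.232))
a=np.radians(9.5); 
for s in (1,-1):
  for nm,p,ang,t in (("look",(.63,-.12,.42),a,0),("grasp",(.637,-.145,.28),a,0),("lift",(.637,-.145,.36),a,0),
     ("out",(.62,-.0,.38),a,0),("over",(.61,.17,.36),np.radians(-4.9),0),("low",(.61,.17,.31),np.radians(-4.9),0),("tiltA",(.61,.13,.30),np.radians(-4.9),.38),("tiltB",(.61,.13,.30),np.radians(-4.9),-.38)):
    print(s,nm,arm.ik(p,quat(ang,t,s)))
E
```

```text
purple top [ 0.756 -0.17   0.232] [ 0.785 -0.133  0.232] [ 0.768 -0.154  0.232]
1 look [ 0.379  0.554 -0.416  1.245  0.218  1.386  0.144]
1 grasp [ 0.393  0.664 -0.364  1.437  0.25   1.086  0.149]
1 lift [ 0.399  0.604 -0.384  1.318  0.225  1.262  0.174]
1 out [ 0.265  0.552 -0.524  1.387  0.278  1.276 -0.109]
1 over [-0.025  0.585 -0.501  1.38   0.284  1.247 -0.631]
1 low [-0.043  0.619 -0.46   1.458  0.288  1.132 -0.638]
1 tiltA [ 0.227  0.617 -0.563  1.58  -0.059  0.901 -0.281]
1 tiltB [-0.206  0.655 -0.294  1.432  0.517  1.326 -0.737]
-1 look [-0.049  0.546  0.374  1.262 -0.195  1.37  -2.662]
-1 grasp [-0.051  0.673  0.437  1.454 -0.303  1.082 -2.531]
-1 lift [-0.034  0.605  0.413  1.335 -0.243  1.251 -2.586]
-1 out [-0.599  0.724  1.134  1.417 -0.654  1.408 -2.438]
-1 over [ 0.252  0.771 -1.149  1.371  0.697  1.433  2.182]
-1 low [ 0.26   0.824 -1.15   1.448  0.756  1.355  2.128]
-1 tiltA [ 0.493  0.813 -1.15   1.571  0.477  0.993  2.402]
-1 tiltB [ 0.174  0.886 -1.15   1.418  0.983  1.691  2.043]
```

Run:
```python
from h import *
from station import arm,snapshot
import cv2,json
np.set_printoptions(precision=4,suppress=True)
out={}
for nm,p,ang in (("w_red",(.63,-.145,.43),np.radians(9.5)),("w_rail",(.61,.17,.43),np.radians(-4.9))):
    arm.movep(p,quat(ang)); arm.pause(0.3)
    out[nm]=[list(map(float,arm.read_tool_pos())),list(map(float,arm.read_eef_rot()))]
    cv2.imwrite(f"pics/{nm}.png",snapshot("wrist")); print(nm,out[nm])
json.dump(out,open("poses.json","w")); print(arm.read_time())
```

```text
w_red [[0.6298919998035593, -0.1454830570333567, 0.42991048631928824], [0.4570391034628085, 0.5395436773452357, -0.4571516780055395, 0.5394629008925564]]
w_rail [[0.6103682868313822, 0.16889265124310116, 0.4299391854458279], [-0.5212824702531464, -0.47762422076303485, 0.5214151655994602, -0.47777182318568]]
4.1167
```

View pics/w_red.png

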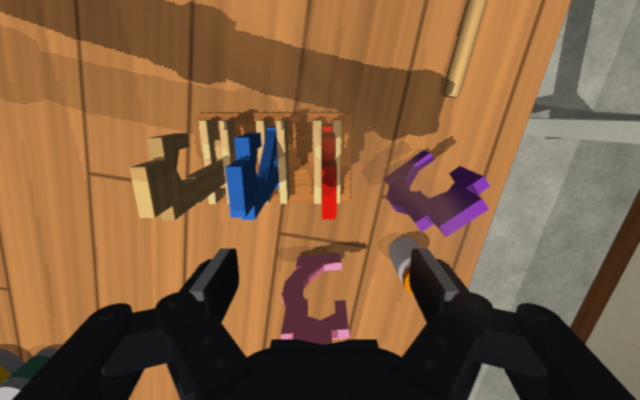

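View pics/w_rail.png

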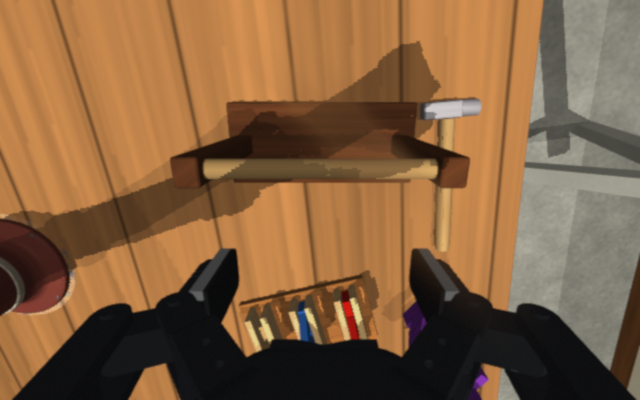

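w_red shows the red template edge-on at about (329,185). w_rail shows the rail from (205,168) to (437,170) between the posts. I'll enlarge both to measure.

Run:
```python
import cv2
a=cv2.imread("pics/w_red.png")[110:235,290:370]; cv2.imwrite("pics/crop3.png",cv2.resize(a,None,fx=4.8,fy=4.8,interpolation=cv2.INTER_CUBIC))
a=cv2.imread("pics/w_rail.png")[90:200,165:475]; cv2.imwrite("pics/crop4.png",cv2.resize(a,None,fx=2.5,fy=2.5,interpolation=cv2.INTER_CUBIC))
```

```text
(no output)
```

View pics/crop3.png

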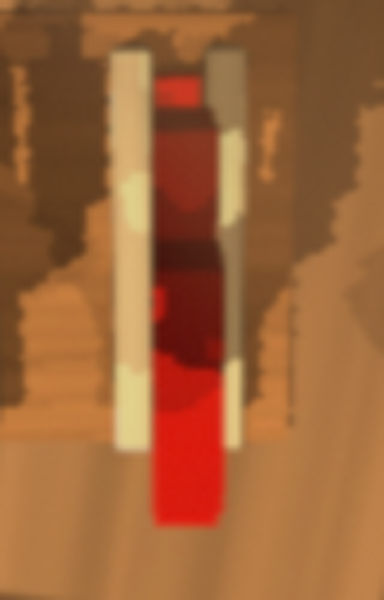

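View pics/crop4.png

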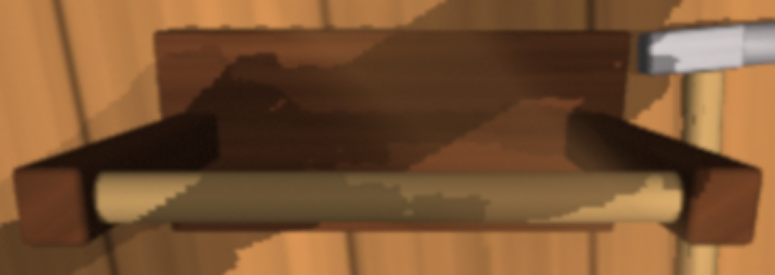

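```bash
cat >> h.py <<'E'
import json
def wz(pose,u,v,z):
    c=camera_info("wrist"); T=np.asarray(c["T_tool_cam"]); R=Ro.from_quat(pose[1]).as_matrix()
    o=R@T[:3,3]+pose[0]; d=R@T[:3,:3]@np.array([(u-c["cx"])/c["fx"],(v-c["cy"])/c["fy"],1]); return o+d*(z-o[2])/d[2]
E
python3 - <<'E'
from h import *
np.set_printoptions(precision=4,suppress=True)
P=json.load(open("poses.json"))
f=lambda x,y,z:wz(P["w_red"],290+x/4.8,110+y/4.8,z)
A=f(189,525,.244);B=f(188,262,.244);print("red top far/near",A,B,np.linalg.norm(A-B),np.degrees(np.arctan2(*(B-A)[1::-1])))
print("width",np.linalg.norm(f(154,450,.244)-f(222,450,.244)))
L1,L2=f(135,60,.052),f(135,440,.052);R1,R2=f(231,60,.052),f(231,440,.052)
for a,b in((L1,L2),(R1,R2)):print("slot wall",a,b,np.degrees(np.arctan2(*(a-b)[1::-1])))
g=lambda x,y,z:wz(P["w_rail"],165+x/2.5,90+y/2.5,z)
a,b=g(97,196,.218),g(682,196,.218);print("rail",a,b,(a+b)/2,np.linalg.norm(a-b),np.degrees(np.arctan2(*(b-a)[1::-1])))
for e in(172,221): print("edge",g(390,e,.215))
for x in((17,170),(84,170),(84,242),(694,170),(760,170),(750,242),(690,242),(22,242)):print("post",g(*x,.235))
E
```

```text
red top far/near [ 0.6393 -0.1709  0.244 ] [ 0.6303 -0.1197  0.244 ] 0.051975551283851874 99.95728815040205
width 0.013044737896291852
slot wall [ 0.6131 -0.0965  0.052 ] [ 0.6326 -0.2185  0.052 ] 99.10251672330163
slot wall [ 0.6423 -0.0916  0.052 ] [ 0.6644 -0.2133  0.052 ] 100.26118049503766
rail [0.4949 0.1956 0.218 ] [0.7228 0.1755 0.218 ] [0.6088 0.1856 0.218 ] 0.22874622876012185 -5.028679289466851
edge [0.6098 0.1944 0.215 ]
edge [0.608  0.1748 0.215 ]
post [0.4753 0.2105 0.235 ]
post [0.4995 0.2084 0.235 ]
post [0.4937 0.1817 0.235 ]
post [0.7205 0.189  0.235 ]
post [0.7444 0.1869 0.235 ]
post [0.7422 0.1598 0.235 ]
post [0.7198 0.1618 0.235 ]
post [0.4706 0.1837 0.235 ]
```

The measurements agree:
- Red tab centre is at about (0.6355, -0.146, 0.226), with its plane at 99.7°. The measured tab is 52x13 mm against a nominal 48x14.
- Rail middle is at (0.6085, 0.185), running at -5°, with 229 mm clear against a nominal 224 and a dowel of 20 mm.

Grasp next.

```bash
python3 - <<'E'
from h import *
from station import arm,snapshot
import cv2
np.set_printoptions(precision=4,suppress=True)
q=quat(np.radians(9.7)); c=np.array([.6355,-.146])
arm.move_gripper(0.6,50)
arm.movep([*c,.42],q); arm.line_to([*c,.281],.12); arm.pause(.2)
print(arm.read_tool_pos(),arm.read_ft_force())
cv2.imwrite("pics/pre.png",snapshot("side")); cv2.imwrite("pics/prew.png",snapshot("wrist"))
print(arm.read_time())
E
python3 - <<'E'
import cv2,numpy as np
a=cv2.imread("pics/pre.png")[60:260,220:440]; b=cv2.imread("pics/prew.png")[100:320,200:460]
a=cv2.resize(a,(400,364)); b=cv2.resize(b,(400,364)); cv2.imwrite("pics/pre2.png",np.hstack([a,b]))
E
```

```text
[ 0.6357 -0.146   0.2817] [ 0.0387 -0.196   0.9463]
7.3667
```

View pics/pre2.png

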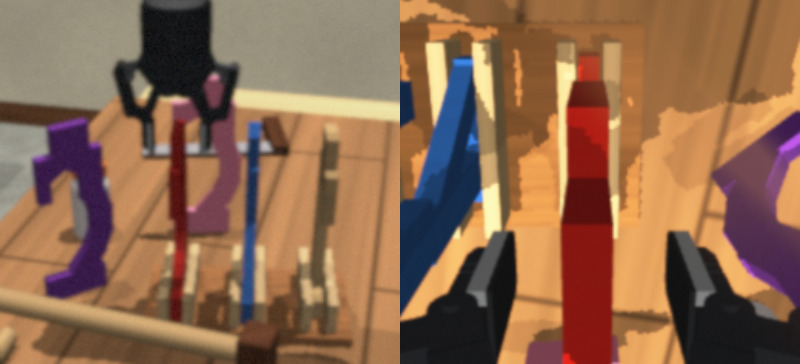

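The red tab lies centred between the open fingers in the wrist view at about (588,270) of the crop, and the neighbours are clear. Close and lift straight up.

Run:
```python
from h import *
from station import arm,snapshot
import cv2
np.set_printoptions(precision=4,suppress=True)
p=arm.read_tool_pos()
arm.move_gripper(0.0,50); print("open",arm.read_opening(),arm.read_tool_pos(),arm.read_ft_force())
arm.line_to([p[0],p[1],.300],.08); print(arm.read_opening(),arm.read_ft_force())
arm.line_to([p[0],p[1],.375],.10); arm.pause(.2); print(arm.read_opening(),arm.read_ft_force(),arm.read_wrist_torque(),arm.read_tool_pos())
for n in("side","scene"): cv2.imwrite(f"pics/lift_{n}.png",snapshot(n))
print(arm.read_time())
a=cv2.imread("pics/lift_side.png")[40:260,220:440]; b=cv2.imread("pics/lift_scene.png")[60:280,200:420]
cv2.imwrite("pics/lift2.png",np.hstack([cv2.resize(a,(400,400)),cv2.resize(b,(400,400))]))
```

```text
open 0.15730757949699092 [ 0.6355 -0.146   0.2811] [-0.4733 -0.1811  1.2079]
0.1599612272877803 [ 0.2081 -0.0925 -1.8615]
0.15813405982199996 [ 0.083   0.2553 -1.3602] [-0.0007  0.0105 -0.0501] [ 0.6354 -0.146   0.3741]
9.375
```

View pics/lift2.png

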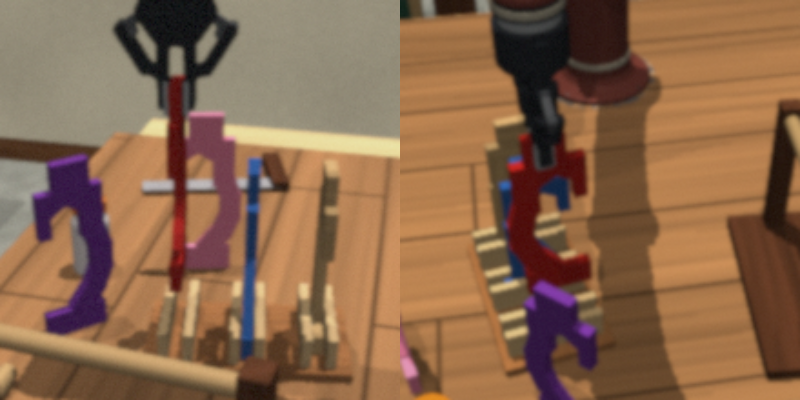

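Held upright, with its foot clear of the slot and the neighbours unmoved. Now draw it out lip first, align with the rail and come over it.

```bash
cat >> h.py <<'E'
RM=np.array([.6085,.185,.225]); RA=np.radians(-5.0)
xr=np.array([np.sin(RA),-np.cos(RA),0]); ax=np.array([np.cos(RA),np.sin(RA),0])
def hang(apex, tilt):
    """TCP pose that puts the notch apex at rail-top + apex=(x_r offset, height)"""
    q=quat(RA,tilt); A=RM+xr*apex[0]+np.array([0,0,apex[1]])
    tab=A+Ro.from_rotvec(tilt*ax).apply(.010*xr+np.array([0,0,.036]))
    return tab-.054*Ro.from_quat(q).as_matrix()[:,0], q
E
python3 - <<'E'
from h import *
from station import arm,snapshot
import cv2
np.set_printoptions(precision=4,suppress=True)
print(xr, hang((0,.01),0),hang((0,.01),.384))
p=np.array(arm.read_tool_pos()); a=np.radians(9.7); out=np.array([-np.sin(a),np.cos(a),0])
arm.line_to(p+.12*out,.15)
T,q=hang((0,.055),0); print("T",T)
arm.line_to(T-.14*(-xr),.15,ori=q)
arm.line_to(T,.12); arm.pause(.2)
print(arm.read_tool_pos(),arm.read_ft_force(),arm.read_wrist_torque(),arm.read_opening())
for n in("side","scene","wrist"): cv2.imwrite(f"pics/over_{n}.png",snapshot(n))
print(arm.read_time())
a=cv2.imread("pics/over_side.png")[100:400,170:470]; b=cv2.imread("pics/over_scene.png")[40:280,300:540]
cv2.imwrite("pics/over2.png",np.hstack([cv2.resize(a,(400,400)),cv2.resize(b,(400,400))]))
E
```

```text
[-0.0872 -0.9962  0.    ] (array([0.6076, 0.175 , 0.325 ]), array([ 0.5213,  0.4777, -0.5213,  0.4777])) (array([0.6048, 0.1422, 0.3147]), array([ 0.6112,  0.5601, -0.4123,  0.3778]))
T [0.6076 0.175  0.37  ]
[0.6078 0.1742 0.3701] [-0.0535 -0.2658 -1.3888] [-0.0083 -0.0119 -0.0388] 0.1561729093435129
12.5833
```

View pics/over2.png

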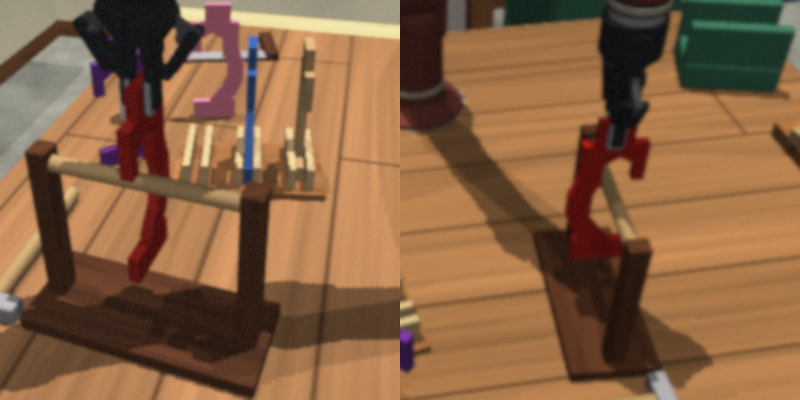

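View pics/over_wrist.png

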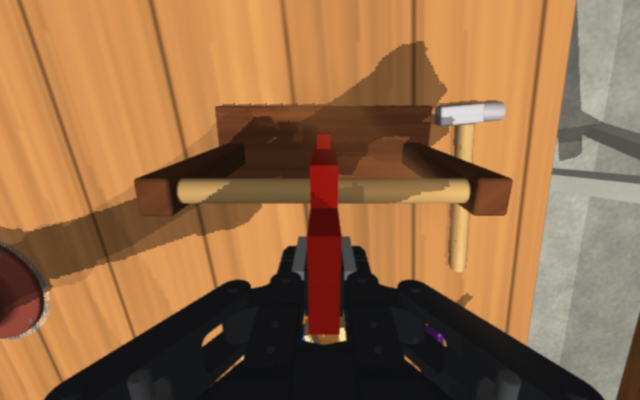

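Above the rail: in the wrist view the template sits at column 323, the middle of the posts (178 to 469), with its lip beyond the rail. Lower it to 10 mm above, lean it 22° about the rail, and check.

Run:
```python
from h import *
from station import arm,snapshot
import cv2
np.set_printoptions(precision=4,suppress=True)
T,q=hang((0,.012),0); arm.line_to(T,.08); print(arm.read_ft_force())
for t in (.1,.2,.3,.384):
    T,q=hang((0,.012),t); arm.line_to(T,.06,ori=q)
arm.pause(.3); print(T,arm.read_tool_pos(),arm.read_ft_force(),arm.read_wrist_torque(),arm.read_opening())
for n in("side","scene"): cv2.imwrite(f"pics/lean_{n}.png",snapshot(n))
print(arm.read_time())
a=cv2.imread("pics/lean_side.png")[150:350,200:400]; b=cv2.imread("pics/lean_scene.png")[90:240,360:510]
cv2.imwrite("pics/lean2.png",np.hstack([cv2.resize(a,(400,400)),cv2.resize(b,(400,400),interpolation=cv2.INTER_CUBIC)]))
```

```text
[-1.0875  0.3129 -1.3837]
[0.6048 0.1422 0.3167] [0.6045 0.1438 0.3173] [ 0.2901 -0.3833 -1.0793] [-0.4804  0.0243 -0.0172] 0.15736504654103323
14.8417
```

View pics/lean2.png

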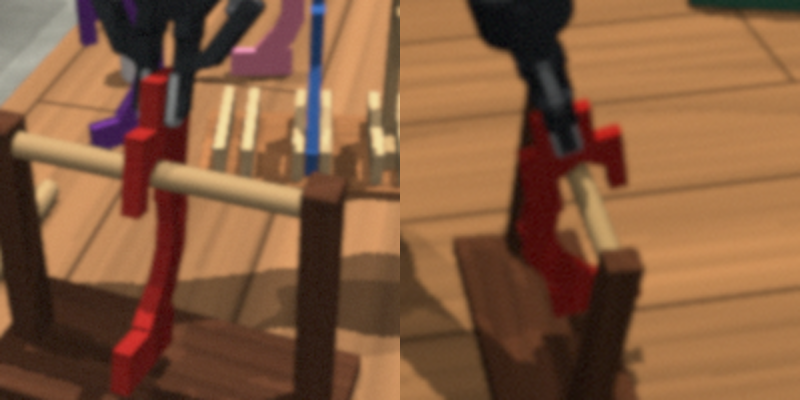

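The template leans about 22° with the lip past the rail and the notch over it. Now lower in small steps under force watch.

Run:
```python
from h import *
from station import arm,snapshot
import cv2
np.set_printoptions(precision=3,suppress=True)
def F():
    L=[]
    for _ in range(5): L.append(arm.read_ft_force()); arm.pause(.03)
    return np.mean(L,0)
f0=F(); print(f0,arm.read_wrist_torque())
h=.012
while h>-.014:
    h-=.0015 
    T,q=hang((0,h),.384); arm.line_to(T,.03); f=F()-f0; print(round(h,4),f,arm.read_tool_pos()[2],np.array(arm.read_wrist_torque()))
    if abs(f[2])>1.6: break
print(arm.read_time())
for n in("side","scene"): cv2.imwrite(f"pics/rest_{n}.png",snapshot(n))
a=cv2.imread("pics/rest_side.png")[150:350,200:400]; b=cv2.imread("pics/rest_scene.png")[90:240,360:510]
cv2.imwrite("pics/rest2.png",np.hstack([cv2.resize(a,(400,400)),cv2.resize(b,(400,400),interpolation=cv2.INTER_CUBIC)]))
```

```text
[ 0.125  0.072 -1.216] [-0.48   0.009  0.037]
0.0105 [0.095 0.263 0.162] 0.3151873779154069 [-0.465  0.061 -0.01 ]
0.009 [-0.322 -0.089  0.157] 0.3137076323124852 [-0.483  0.066  0.002]
0.0075 [-0.252 -0.253  0.294] 0.3122292473815611 [-0.471  0.066 -0.014]
0.006 [-0.486 -0.063 -0.001] 0.3107424775061272 [-0.479  0.029  0.023]
0.0045 [-0.114 -0.356  0.838] 0.30931992780679596 [-0.44  -0.002  0.039]
0.003 [-1.872 -2.492  6.782] 0.309201062243519 [-0.27   0.419  0.141]
17.5083
```

View pics/rest2.png

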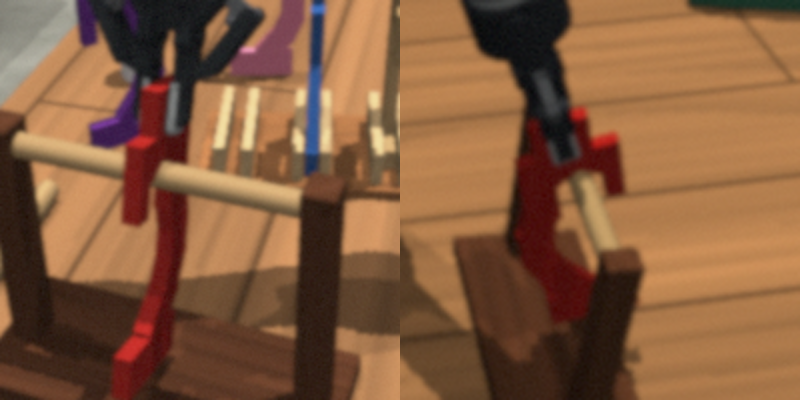

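Contact came at h≈4.5 mm. The reaction (Fy -2.5, Fz +6.8 N) is along the leaned notch axis, so the rail is seated centrally in the V. Ease the press off to about 1–2 N, then open in small steps.

Run:
```python
from h import *
from station import arm,snapshot
import cv2
np.set_printoptions(precision=3,suppress=True)
T,q=hang((0,.0040),.384); arm.line_to(T,.03); arm.pause(.3); print(arm.read_ft_force(),arm.read_tool_pos(),arm.read_opening())
arm.move_gripper(0.14,20); arm.pause(.1); print(arm.read_opening(),arm.read_ft_force())
for o in (.17,.18,.19,.20,.22,.25):
    arm.move_gripper(o,20); arm.pause(.1); print(o,arm.read_opening(),np.array(arm.read_ft_force()))
for n in("side","scene"): cv2.imwrite(f"pics/rel_{n}.png",snapshot(n))
print(arm.read_time())
a=cv2.imread("pics/rel_side.png")[150:350,200:400]; b=cv2.imread("pics/rel_scene.png")[90:240,360:510]
cv2.imwrite("pics/rel2.png",np.hstack([cv2.resize(a,(400,400)),cv2.resize(b,(400,400),interpolation=cv2.INTER_CUBIC)]))
```

```text
[-1.689 -1.709  5.425] [0.605 0.142 0.309] 0.15976788809124803
0.15495961703147998 [-2.163 -1.11   5.113]
0.17 0.16824105267957878 [-0.214  0.272 -0.014]
0.18 0.18133900939413777 [0.16  0.514 0.293]
0.19 0.19019532924845228 [-0.291  0.58   1.056]
0.2 0.2037294075827465 [0.044 0.312 0.224]
0.22 0.221693042706231 [-0.18  -0.314 -0.46 ]
0.25 0.248471010922503 [ 0.583 -1.066  0.291]
20.475
```

View pics/rel2.png

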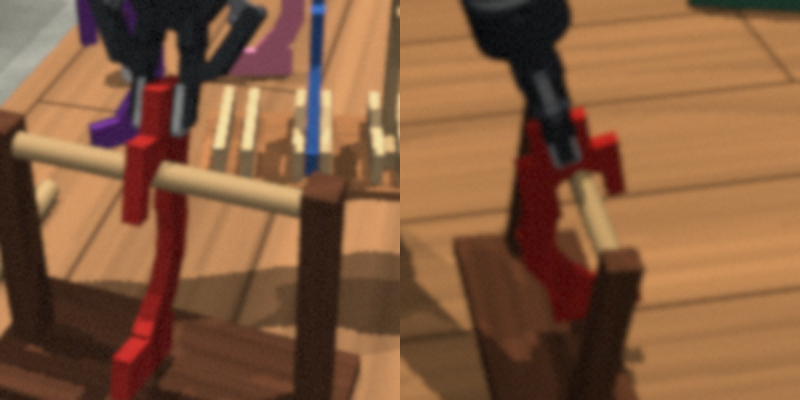

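Released with no visible motion between frames. Open wider and withdraw along the tool axis.

Run:
```python
from h import *
from station import arm,snapshot
import cv2
np.set_printoptions(precision=3,suppress=True)
arm.move_gripper(.6,20)
p=np.array(arm.read_tool_pos()); tx=Ro.from_quat(arm.read_eef_rot()).as_matrix()[:,0]
arm.line_to(p-.05*tx,.06); arm.line_to(p-.14*tx,.12); arm.pause(.5)
print(arm.read_ft_force(),arm.read_tool_pos())
ims=[]
for k in range(3):
    ims.append(snapshot("side").astype(int)); arm.pause(.4)
sc=snapshot("scene"); print("diff",[int((abs(ims[i]-ims[0]).max(2)>60).sum()) for i in (1,2)],arm.read_time())
cv2.imwrite("pics/fin_side.png",ims[-1].astype(np.uint8)); cv2.imwrite("pics/fin_scene.png",sc)
a=cv2.imread("pics/fin_side.png")[100:380,170:450]; b=sc[90:280,230:470]
cv2.imwrite("pics/fin2.png",np.hstack([cv2.resize(a,(390,390)),cv2.resize(b,(400,390),interpolation=cv2.INTER_CUBIC)]))
```

```text
[-0.222  0.057  0.204] [0.6   0.09  0.438]
diff [0, 0] 24.6583
```

View pics/fin2.png

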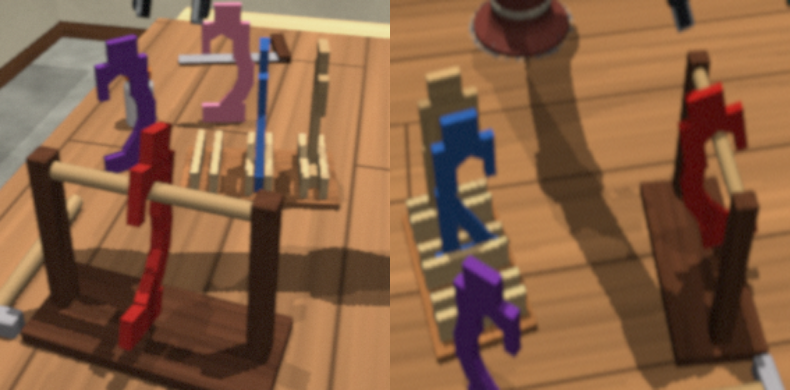

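Run:
```python
from h import *
from station import ticket,arm
np.set_printoptions(precision=4,suppress=True)
t=tri((417.8,134.8),(282.7,193.3)); d=t-RM; tab=t-.018*np.array([xr[0]*.37,xr[1]*.37,.93]); e=tab-RM
print("tab top",t,"tab in rail frame x,y,z",e@xr,e@ax,e[2])
if abs(e@xr)<.045 and abs(e@ax)<.1: ticket.finish_job(); print("handed in",arm.read_time())
```

```text
tab top [0.607  0.1565 0.2714] tab in rail frame x,y,z 0.021837205267052594 0.0009944384459386194 0.02962615584018738
the job is handed in; nothing more can be done
the job is handed in; nothing more can be done
```

The red template now hangs by its notch on the rail, midway between the posts, and the job was handed in; the interface gives no verdict. The clock read 24.7 s at my last check before that, against the 48 s limit.

**What I did:** I gripped the red template by its tab, lifted it straight out of the rack and drew it out lip first. Over the rail I leaned it 22° to its natural hang and lowered it until the wrist force showed the notch resting on the rail. I then opened the fingers in small steps and withdrew along the tool axis.

**Last checks:**
- **Position:** the tab is about 22 mm across, 1 mm along and 30 mm above the rail's top middle, all within the limits. A freely hanging template should sit about 23 mm across and 30 mm above.
- **Stillness:** three side pictures over about 0.9 s showed no change.
- **Other templates:** the blue and natural-wood templates still stand upright in their slots; I judged this by eye and did not measure it.
- **Robot:** the arm is clear of everything, with wrist force at about zero.

**Did not go to plan:** while lowering, the press on the rail reached about 7 N. Backing off before release only reduced it to about 5 N, not the 1–2 N I aimed for. The template did not visibly move when I let go.

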